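# Find the socket for the red-washer nut

## Task

One of the three sockets on the rubber mat fits the hex nut that sits on the red washer of the clamping plate: try them on that nut until you find it, and stand the sockets that do not fit upright on the mat again. Finish with the right socket fully home over the nut, down on the red washer, still gripped and pressed down: do not let go of it at the end. Leave the other things on the desk where they are.

Things in the scene. Friction and masses are not known exactly. Their poses are not given: they have to be found in the camera images.
- socket_1: one of three steel sockets alike outside: upright hexagonal bar 32 mm across flats, 50 mm high, about 90 g, on its upper face a dark disc and black square (1.6 mm proud). Origin: centre of the underside, z up; x square to one pair of flats (the others at 60 and 120 degrees). A hexagonal opening, hidden in the underside, coaxial and in line with the outside flats
- socket_2: second socket, outside and axes as socket_1. Width and depth of the hidden opening differ from socket to socket and are not known beforehand; the walls are over 4 mm thick
- socket_3: third socket, outside and axes as socket_1, its opening again different
- clamp_plate: fixed aluminium plate with dark inlay, 70 (x) x 190 (y) x 12 mm high, origin at the centre of its underside, z up. Three upright studs along y (at -65, 0, +65 mm), each with a washer 46 mm across, 2 mm thick, and a brass hex nut 10 mm high that cannot turn, a pair of its flats square to the plate's x. The washer at the +y end is red, the others bare steel
- red_seat (a point): centre of the red washer's upper face, on the stud's axis, 14 mm above the desk, axes as the plate's. One socket fits the nut here (1.2 mm play each side): its rim comes down onto the red washer. A wrong one is stopped by the nut or stud with its rim 8 mm or more above the washer
- mid_seat (a point): the same point on the middle, bare washer. The three nuts (11, 16, 21 mm across flats) swap places from start to start, each with its stud, which ends 31, 20 and 9 mm above the washer in that order. (Lamps hang low over the left of the desk: an arm that starts there should draw in before it swings to the work.)
- socket_mat: fixed black rubber mat where the sockets stand, 90 (x) x 190 (y) x 3 mm, origin at the centre of its underside; at the start the sockets stand 65 mm apart along its y, each turned by up to 0.4 rad. Mat and plate swap sides from start to start
- salt_jar: bystander: milky square jar with a blue cap, 46x45x64 mm; origin at its underside
- pot_orange: bystander: red pot with an orange band, full of fine punches, 52x52x70 mm; origin at its underside
- brass_weight: bystander: turned brass weight with a knob, 28x28x31 mm; origin at its underside
- flush_cutters: bystander: side cutters with yellow and navy grips, lying flat, 54x135x12 mm; origin at its underside
- tin_1: bystander: small round pale-yellow tin, 46 mm across, 17 mm high; origin at its underside
Things that resemble listed ones, but are neither listed nor needed, are in the scene too. Leave any yellow look-alike of the socket_1 alone.

How it is judged (in metres and radians):
At the end, for the whole second after the job is handed in: One socket over the red-washer nut: axis within 4 mm, rim within 3 mm of the washer, upright within 4 degrees, still, gripped (over 1 N) and pressed on the plate (over 2 N). The other two stand still on the mat, upright within 0.1 rad, centres over the mat, within 4 mm of its face (((horizontal distance between socket_1 and red_seat below 0.004 m and z of socket_1 in the frame of red_seat between -0.003 and 0.003 m and angle between socket_1's own z axis and vertical below 0.07 rad and contact force between the fingers and socket_1 above 1 N and contact force between socket_1 and clamp_plate above 2 N and linear speed of each of socket_1, socket_2, socket_3 below 0.02 m/s and angle between each of socket_2, socket_3's own z axis and vertical below 0.1 rad and z of socket_2 in the frame of socket_mat between 0 and 0.007 m and x of socket_2 in the frame of socket_mat between -0.048 and 0.048 m and y of socket_2 in the frame of socket_mat between -0.098 and 0.098 m and z of socket_3 in the frame of socket_mat between 0 and 0.007 m and x of socket_3 in the frame of socket_mat between -0.048 and 0.048 m and y of socket_3 in the frame of socket_mat between -0.098 and 0.098 m) or (horizontal distance between socket_2 and red_seat below 0.004 m and z of socket_2 in the frame of red_seat between -0.003 and 0.003 m and angle between socket_2's own z axis and vertical below 0.07 rad and contact force between the fingers and socket_2 above 1 N and contact force between socket_2 and clamp_plate above 2 N and linear speed of each of socket_2, socket_1, socket_3 below 0.02 m/s and angle between each of socket_1, socket_3's own z axis and vertical below 0.1 rad and z of socket_1 in the frame of socket_mat between 0 and 0.007 m and x of socket_1 in the frame of socket_mat between -0.048 and 0.048 m and y of socket_1 in the frame of socket_mat between -0.098 and 0.098 m and z of socket_3 in the frame of socket_mat between 0 and 0.007 m and x of socket_3 in the frame of socket_mat between -0.048 and 0.048 m and y of socket_3 in the frame of socket_mat between -0.098 and 0.098 m) or (horizontal distance between socket_3 and red_seat below 0.004 m and z of socket_3 in the frame of red_seat between -0.003 and 0.003 m and angle between socket_3's own z axis and vertical below 0.07 rad and contact force between the fingers and socket_3 above 1 N and contact force between socket_3 and clamp_plate above 2 N and linear speed of each of socket_3, socket_1, socket_2 below 0.02 m/s and angle between each of socket_1, socket_2's own z axis and vertical below 0.1 rad and z of socket_1 in the frame of socket_mat between 0 and 0.007 m and x of socket_1 in the frame of socket_mat between -0.048 and 0.048 m and y of socket_1 in the frame of socket_mat between -0.098 and 0.098 m and z of socket_2 in the frame of socket_mat between 0 and 0.007 m and x of socket_2 in the frame of socket_mat between -0.048 and 0.048 m and y of socket_2 in the frame of socket_mat between -0.098 and 0.098 m))); the arm keeps its last pose, push and grip.
It fails at once if a bystander is moved by more than 25 mm (distance of any of salt_jar, pot_orange, brass_weight, flush_cutters, tin_1 from where it was at the start of the episode above 0.025 m).
It also fails if it takes over 72 s, if anything falls off the work surface, if the arm or the gripper's body presses on something with over 40 N, if the wrist force passes 120 N, or if a joint passes its speed limit or range.

## Robot

A 7-joint arm with a two-finger parallel gripper is mounted at the origin on a cart in front of the work surface, level with it; the furniture and walls round the work are solid. World frame = base frame: x ahead of the robot, y to its left, z up, the work surface at z = 0. Lengths are in m, angles in degrees, forces in N, time in s.
With the tool pointing down it reaches from about 0.425 to 0.875 m from the base axis. Payload 4.7 kg.
Tool frame: the origin (TCP) lies at the very end of the fingers, on their centre line; the grasp point (between the pads) lies 19 mm behind it; z points along the fingers, y is the line along which they close (so a half turn about z gives the same grasp; the last joint's range is limited). The gripper opens to 87 mm and grips with 3 to 60 N. Pads are 19 mm wide; open, the fingers measure 117 mm over their backs; the gripper's body (75 mm by 190 mm) begins 51 mm behind the grasp point.
Start: joints at [-71.958, 18.392, -4.016, 83.108, 1.295, 78.541, -3.26], TCP at [0.193, 0.621, 0.223] pointing down, gripper open.
Joint ranges: [-163.93, 163.93], [-17.29, 119.83], [-79.2, 71.16], [3.27, 140.29], [-89.18, 269.18], [5.43, 117.66], [-154.24, 154.24]. Speed limits (degrees/s): [147.25, 147.25, 180, 180, 180, 180, 180].

## Interface

Orientations are given as [roll, pitch, yaw] about the fixed x, y, z axes, in that order (R = Rz(yaw) Ry(pitch) Rx(roll)).
In Python, from cell import get_obs, eyes, env gives the robot as it stands.
- The arm moves only by the tool servo_tool, never from a script. Its argument "series" is a list that holds one entry, the list of rows, each a list of 7 numbers: the shift along the tool's x, y, z in units of 300 mm (1.0 is 300 mm), then the turn, a rotation vector about the tool's x, y, z in units of pi rad (1.0 is pi rad), then the opening, from 0 (shut) to 1 (fully open). In form: [[[tx, ty, tz, wx, wy, wz, gripper], ...]]. A call has 1 to 12 rows; each row is the pose to reach, as a shift and turn from the pose commanded when the call began, along the tool's axes at that moment, turning the shorter way round; what a row does not reach only later rows make up. A row lasts 1/12 s, in which the tool goes at most 41.7 mm and 7.16 degrees, less where a joint would pass 70% of its speed; a pose out of reach is approached as far as the arm can. A call with a number of a shift or a turn outside -1 to 1 is refused whole. A call with a gripper value outside its range is refused whole. The fingers move at their own pace and stop on an object; "grip_force" is the grip in N (left out, the last holds). Time passes only in rows, so rows that repeat a pose let the fingers close. It gives the time, the measured TCP pose, the force, the opening and the grip force at its end, in the units of the state.
- get_obs(): the state, without advancing time (a new reading comes with each control period).
- eyes.read_camera(name): name is "side" or "top" or "wrist"; returns a dict with "frame" (400x640x3 uint8, red, green, blue), "depth" (400x640 float32, m along the optical axis (not along the pixel's ray), 0 where there is no reading), "fx", "fy", "cx", "cy" (pixels), "origin" and "rotation" of the camera in the world; the wrist camera has in their place "mount" (4x4, takes a point from camera to tool coordinates, whose origin is the TCP and whose axes are the flange's). Camera axes: x right, y down, z forward; pixel columns grow to the right and rows downward; lengths in m; the calibration is good to about 2 mm. The wrist camera is an equidistant fisheye: a pixel r from the principal point sees the ray r / f radians off the axis. A picture is of the moment at which its call begins: read the wrist's pose just before it.
- env.sign_off(): hands the job in; it is judged then, once.
The state is a dict: "time_s": time; "qpos": joint angles; "joint_velocities": joint speeds; "effort": joint torques, N m; "tool_pos": TCP position; "tool_rot": TCP orientation; "force": force on the tool from outside, world axes, zero at the start; "wrist_torque": the same for the moment, N m; "grip_width": finger opening in m; "grasp_force": force on a finger pad.
Only numpy, scipy, OpenCV 4.12 (cv2) and the standard library are available. Lean on these libraries where they do the work, as an engineer would, in place of code of your own. Each camera call takes 0.05 s, during which the arm holds its last target. There are 200 camera calls.

## Working session

There is one attempt and no reset: what is moved stays moved. The work goes in short steps, Python scripts to look and compute and a tool call to move; the robot and the scene stay as the last step left them, time stands still between calls to the robot, and variables do not carry over. Pictures are saved under pics/ and viewed, at most 10 in all, crops included, and the job is handed in when it is done.

Besides the shell and the picture viewer there is one more tool, called after "Emit:" as a command line: name --argument value ..., lists and objects as JSON in quotes. servo_tool: Moves the arm, as the interface text tells. Shifts and turns lie within -1 to 1; 1 stands for 300 mm of shift or pi rad of turn. Its arguments: {"type":"object","properties":{"series":{"type":"array"},"grip_force":{"type":"number"}},"required":["series"]}

```bash
mkdir -p pics
cat > h.py <<'E'
import numpy as np, cv2
from cell import get_obs, eyes, env
def snap(n):
    c=eyes.read_camera(n); np.savez(n+'.npz',**{k:np.asarray(v) for k,v in c.items()}); return c
def world(c,u,v,d=None):
    d=c['depth'][int(v),int(u)] if d is None else d
    p=np.array([(u-c['cx'])/c['fx']*d,(v-c['cy'])/c['fy']*d,d]); return np.array(c['rotation'])@p+np.array(c['origin'])
def onz(c,u,v,z):
    r=np.array(c['rotation'])@np.array([(u-c['cx'])/c['fx'],(v-c['cy'])/c['fy'],1]); o=np.array(c['origin']); return o+r*(z-o[2])/r[2]
E
python3 - <<'E'
from h import *
for n in ('top','side'):
    c=snap(n); cv2.imwrite(f'pics/{n}1.png',cv2.cvtColor(c['frame'],cv2.COLOR_RGB2BGR)); print(n,c['origin'],c['rotation'],c['fx'],c['cx'],c['cy'])
print(get_obs())
E
```

```text
top [ 0.50724198 -0.1133836   0.88136651] [-171.27149233    1.007459    -89.96310694] 360.8270864785748 318.73336094701267 196.93335542517335
side [-0.02179554 -0.16018083  0.57615727] [-127.31057668   -0.84933777  -85.30713288] 422.25251654624736 323.64136180518767 199.89421898842065
{'time_s': 0.1, 'qpos': array([-71.9572264 ,  18.43446699,  -4.01531672,  83.1675015 ,
         1.29484137,  78.5406826 ,  -3.25848228]), 'joint_velocities': array([ 0.01835002, -0.0753966 , -0.05786511, -0.17863473,  0.01846264,
        0.07100764,  0.04171299]), 'effort': array([-3.49109187e-04, -4.92575848e+01, -4.06058980e-01, -3.13396847e+01,
       -6.43136096e-02,  3.95264919e-02,  6.95698509e-05]), 'tool_pos': array([0.19249149, 0.62032993, 0.22157837]), 'tool_rot': array([-1.79902570e+02,  5.34513840e-03,  1.62768099e+02]), 'force': array([-0.12231432, -0.76206415,  0.94506322]), 'wrist_torque': array([0.02082459, 0.05018787, 0.01739562]), 'grasp_force': 0.0, 'grip_width': 0.08693371212778409}
```

Run:
```python
s=open('h.py').read()
s=s.replace("import numpy as np, cv2","import numpy as np, cv2\nfrom scipy.spatial.transform import Rotation as R\ndef RM(c): return R.from_euler('xyz',c['rotation'],degrees=True).as_matrix()").replace("np.array(c['rotation'])","RM(c)")
open('h.py','w').write(s)
```

```text
(no output)
```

View pics/top1.png

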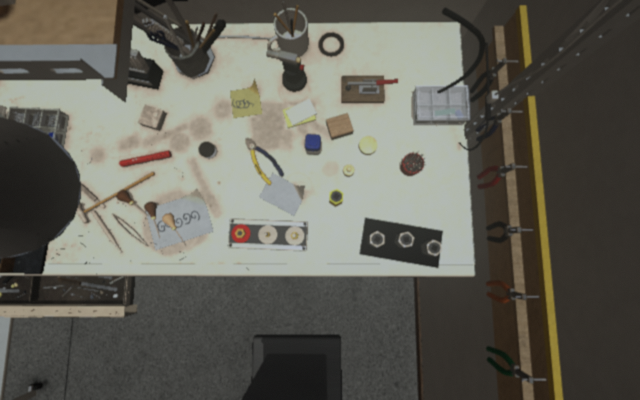

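View pics/side1.png

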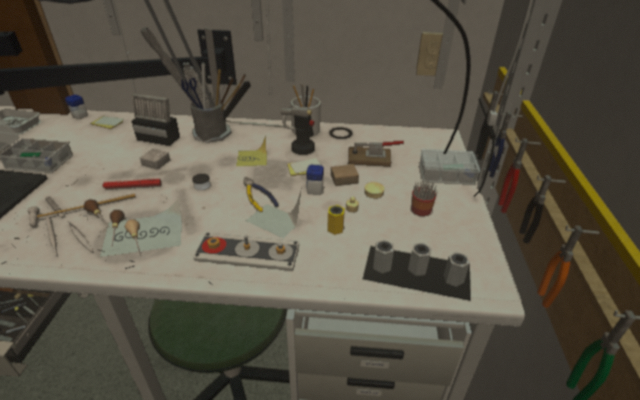

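Run:
```python
from h import *
c=dict(np.load('top.npz'));f=cv2.cvtColor(c['frame'],cv2.COLOR_RGB2BGR)
a=cv2.resize(f[210:258,222:318],None,fx=8,fy=8,interpolation=cv2.INTER_CUBIC)[:280]
a=cv2.resize(f[213:253,222:316],(799,340),interpolation=cv2.INTER_CUBIC)
b=cv2.resize(f[215:270,355:449],(799,468),interpolation=cv2.INTER_CUBIC)
o=np.vstack([a,b[:, :]]);o=cv2.resize(o,None,fx=.74,fy=.74);print(o.shape)
cv2.imwrite('pics/crop.png',o)
for u,v in [(240,233),(268,235),(295,236)]: print(u,v,onz(c,u,v,.014))
for u,v in [(377,239),(406,239),(433,247)]: print(u,v,onz(c,u,v,.053),world(c,u,v))
```

```text
(598, 591, 3)
240 233 [0.55306001 0.09126625 0.014     ]
268 235 [0.54825896 0.02364965 0.014     ]
295 236 [ 0.54586202 -0.04124717  0.014     ]
377 239 [ 0.53730531 -0.23141688  0.053     ] [ 0.53723244 -0.23113076  0.05500795]
406 239 [ 0.53730568 -0.29714543  0.053     ] [ 0.53729498 -0.29708001  0.05329492]
433 247 [ 0.51931939 -0.35732772  0.053     ] [ 0.51933804 -0.35770434  0.0517211 ]
```

View pics/crop.png

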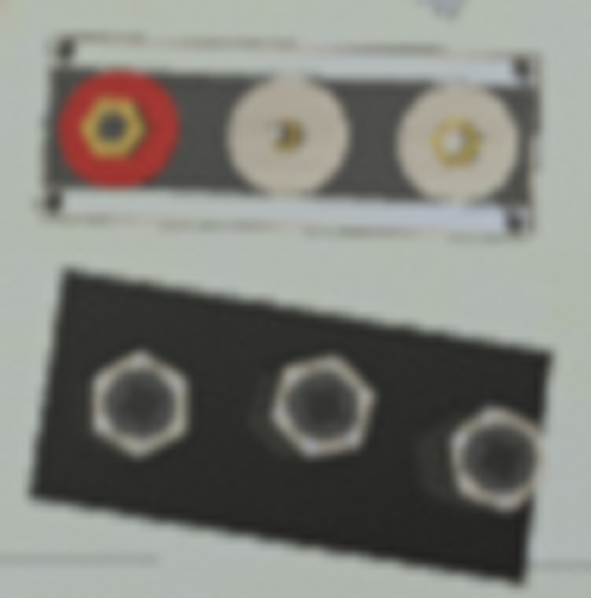

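```bash
cat >> h.py <<'E'
def rows(targets,g=None,ob=None):
    "targets: list of (x,y,z,yaw[,open]) tool down; prints rows relative to present pose"
    o=ob or get_obs(); p=np.array(o['tool_pos']); M=R.from_euler('xyz',o['tool_rot'],degrees=True)
    for t in targets:
        d=M.inv().apply(np.array(t[:3])-p)/.3
        w=(M.inv()*R.from_euler('xyz',[180,0,t[3]],degrees=True)).as_rotvec()/np.pi
        print(np.round(np.r_[d,w],4).tolist())
E
python3 - <<'E'
from h import *
c=np.cos;s=np.sin;T=[]
for a,y in [(72.8,162.8),(60,150),(48,138),(36,126),(24,114),(12,102),(0,90),(-15,75),(-29,60)]:
    r=.46;a=np.radians(a);T.append((r*c(a),r*s(a),.222,y))
rows(T)
E
```

```text
[0.0011, -0.6317, -0.0003, -0.0005, 0.0, -0.0002]
[-0.3386, -0.6696, -0.0002, -0.0005, 0.0001, 0.0709]
[-0.6421, -0.7727, -0.0, -0.0005, 0.0001, 0.1376]
[-0.9175, -0.9367, 0.0003, -0.0005, 0.0002, 0.2043]
[-1.1529, -1.1544, 0.0007, -0.0005, 0.0003, 0.2709]
[-1.3378, -1.4162, 0.0011, -0.0005, 0.0003, 0.3376]
[-1.4642, -1.7108, 0.0016, -0.0004, 0.0004, 0.4043]
[-1.5319, -2.1053, 0.0023, -0.0004, 0.0004, 0.4876]
[-1.5008, -2.4778, 0.0029, -0.0004, 0.0005, 0.5709]
```

Emit:
servo_tool --series '[[[0,-0.14,0,0,0,0,0.6],[0,-0.27,0,0,0,0,0.6],[0,-0.4,0,0,0,0,0.6],[0,-0.53,0,0,0,0,0.6],[0,-0.63,0,0,0,0,0.6],[0,-0.63,0,0,0,0,0.6],[-0.17,-0.64,0,0,0,0.035,0.6],[-0.34,-0.67,0,0,0,0.07,0.6],[-0.49,-0.715,0,0,0,0.104,0.6],[-0.64,-0.773,0,0,0,0.138,0.6],[-0.78,-0.85,0,0,0,0.171,0.6],[-0.917,-0.937,0,0,0,0.204,0.6]]]'

```text
time_s: 1.1
tool_pos: [0.3437, 0.3017, 0.2224]
tool_rot: [180.0, 0.0, 125.8]
force: [1.0, 0.4, -0.3]
grip_width: 0.0525
grasp_force: 0.0
```

Emit:
servo_tool --series '[[[-0.16,-0.01,0,0,0,0.033,0.6],[-0.319,-0.034,0,0,0,0.067,0.6],[-0.474,-0.075,0,0,0,0.1,0.6],[-0.624,-0.133,0,0,0,0.133,0.6],[-0.765,-0.205,0,0,0,0.167,0.6],[-0.901,-0.293,0,0,0,0.2,0.6],[-0.901,-0.293,0,0,0,0.2,0.6]]]'

```text
time_s: 1.68
tool_pos: [0.4303, 0.0298, 0.2225]
tool_rot: [180.0, 0.0, 89.7]
force: [0.8, 0.0, 0.1]
grip_width: 0.0518
grasp_force: 0.0
```

Emit:
servo_tool --series '[[[-0.16,-0.01,0,0,0,0.033,0.6],[-0.319,-0.034,0,0,0,0.067,0.6],[-0.474,-0.075,0,0,0,0.1,0.6],[-0.624,-0.133,0,0,0,0.133,0.6],[-0.765,-0.205,0,0,0,0.167,0.6],[-0.765,-0.07,0,0,0,0.167,0.6],[-0.765,0.07,0,0,0,0.167,0.6],[-0.765,0.2,0,0,0,0.167,0.6],[-0.765,0.2,0,0,0,0.167,0.6]]]'

```text
time_s: 2.43
tool_pos: [0.4963, -0.1954, 0.2194]
tool_rot: [180.0, 0.4, 60.2]
force: [-1.1, 3.1, -0.7]
grip_width: 0.0526
grasp_force: 0.0
```

Run:
```python
from h import *
o=get_obs();c=snap('wrist');print(o['time_s'],o['qpos'],o['tool_pos'],o['tool_rot'],c['mount'],c['fx'],c['fy'],c['cx'],c['cy'])
np.savez('wpose.npz',p=o['tool_pos'],r=o['tool_rot'])
cv2.imwrite('pics/w1.png',cv2.cvtColor(c['frame'],cv2.COLOR_RGB2BGR))
```

```text
2.4333 [-24.18577963   4.49889823  45.1159652  101.33135893  -2.83171115
  75.56911197  -8.21960692] [ 0.49626951 -0.19535103  0.2194195 ] [179.99191737   0.44787376  60.22915929] [[-6.28373123e-04 -9.61645497e-01 -2.74294629e-01  7.54238085e-02]
 [ 9.99999710e-01 -7.22182480e-04  2.41020355e-04  4.11949029e-04]
 [-4.29866915e-04 -2.74294398e-01  9.61645672e-01 -1.63031022e-01]
 [ 0.00000000e+00  0.00000000e+00  0.00000000e+00  1.00000000e+00]] 309.70691628693146 309.70691628693146 317.5894734046792 200.96634073674346
```

View pics/w1.png

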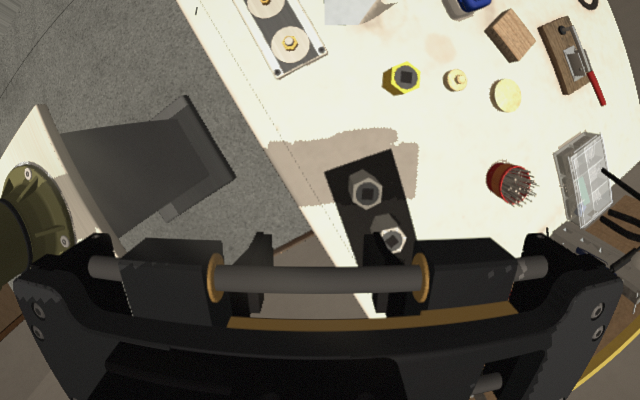

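```bash
cat >> h.py <<'E'
def wworld(c,u,v,z,p,r):
    "fisheye pixel -> world point on plane z"
    M=np.array(c['mount']);x=np.array([u-c['cx'],v-c['cy']]);rr=np.hypot(*x);th=rr/c['fx']
    d=np.r_[x/max(rr,1e-9)*np.sin(th),np.cos(th)]
    W=R.from_euler('xyz',r,degrees=True).as_matrix()
    d=W@M[:3,:3]@d;o=W@M[:3,3]+p
    return o+d*(z-o[2])/d[2]
def rectify(c,z,p,r,x0,x1,y0,y1,res=.0005):
    "orthographic map of plane z: rows = x descending, cols = y descending"
    M=np.array(c['mount']);W=R.from_euler('xyz',r,degrees=True).as_matrix()
    X,Y=np.meshgrid(np.arange(x1,x0,-res),np.arange(y1,y0,-res),indexing='ij')
    P=np.stack([X,Y,np.full_like(X,z)],-1)-p
    Q=(P@W-M[:3,3])@M[:3,:3]
    rh=np.hypot(Q[...,0],Q[...,1]);th=np.arctan2(rh,Q[...,2]);k=th/rh*c['fx']
    return cv2.remap(cv2.cvtColor(c['frame'],cv2.COLOR_RGB2BGR),(Q[...,0]*k+c['cx']).astype('f4'),(Q[...,1]*k+c['cy']).astype('f4'),cv2.INTER_CUBIC)
E
python3 - <<'E'
from h import *
c=dict(np.load('wrist.npz'));w=np.load('wpose.npz');p,r=w['p'],w['r']
a=rectify(c,.053,p,r,.50,.575,-.31,-.20,.00025)   # sockets
b=rectify(c,.014,p,r,.50,.575,-.09,.02,.00025)
cv2.imwrite('pics/rect1.png',np.vstack([a,b]));print(a.shape)
E
```

```text
(300, 440, 3)
```

View pics/rect1.png

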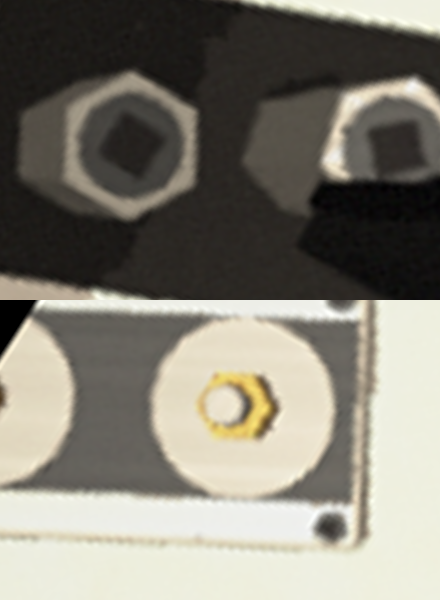

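Run:
```python
from h import *
rows([(.5385,-.2326,.09,59.2),(.5385,-.2326,.012,59.2)])
```

```text
[-0.0269, 0.1945, 0.4326, -0.0008, 0.0024, 0.0053]
[-0.025, 0.1951, 0.6926, -0.0008, 0.0024, 0.0053]
```

Emit:
servo_tool --series '[[[-0.027,0.18,0.12,0,0,0,0.6],[-0.027,0.195,0.25,0,0.001,0.005,0.6],[-0.027,0.195,0.38,0,0.001,0.005,0.6],[-0.027,0.195,0.43,0,0.001,0.005,0.6],[-0.027,0.195,0.43,0,0.001,0.005,0.6],[-0.027,0.195,0.43,0,0.001,0.005,0.6]]]' --grip_force 40

```text
time_s: 2.98
tool_pos: [0.5352, -0.2331, 0.0929]
tool_rot: [-179.8, -0.1, 59.1]
force: [-0.5, -0.4, 0.7]
grip_width: 0.052
grasp_force: 0.0
```

Run:
```python
from h import *
rows([(.5385,-.2326,.012,59.2)]);print(get_obs())
```

```text
[0.0067, 0.0093, 0.2698, -0.0009, -0.0006, -0.0008]
{'time_s': 2.9833, 'qpos': array([-16.58992405,  20.2530522 ,  45.07170691, 102.84913881,
       -16.01136277,  63.61774259,   3.02334374]), 'joint_velocities': array([-0.68027908, -2.87763658,  1.22714243, -3.08398913,  0.10302581,
        0.03389248, -0.05286202]), 'effort': array([-3.33469390e-03, -3.46603489e+01,  7.17291310e+00, -2.56441748e+01,
       -1.19076488e-01,  7.41576869e-02,  4.35218064e-02]), 'tool_pos': array([ 0.53520337, -0.23313449,  0.09294251]), 'tool_rot': array([-1.79837307e+02, -1.07443282e-01,  5.90627435e+01]), 'force': array([-0.53472821, -0.43760827,  0.71000145]), 'wrist_torque': array([-0.16427847,  0.09652793,  0.02021045]), 'grasp_force': 0.0, 'grip_width': 0.052020198207386736}
```

Emit:
servo_tool --series '[[[0.006,0.009,0.07,0,0,0,0.6],[0.006,0.009,0.14,0,0,0,0.6],[0.006,0.009,0.21,0,0,0,0.6],[0.006,0.009,0.26,0,0,0,0.6],[0.006,0.009,0.26,0,0,0,0.6],[0.006,0.009,0.26,0,0,0,0.6],[0.006,0.009,0.26,0,0,0,0.6]]]'

```text
time_s: 3.57
tool_pos: [0.5418, -0.2336, 0.0184]
tool_rot: [179.8, -0.3, 59.1]
force: [0.3, 0.4, 0.4]
grip_width: 0.0522
grasp_force: 0.0
```

Run:
```python
from h import *
rows([(.5385,-.2326,.012,59.2)])
```

```text
[-0.003, -0.0111, 0.0213, 0.0013, -0.0015, -0.0006]
```

Emit:
servo_tool --series '[[[-0.003,-0.011,0.018,0,0,0,0.6],[-0.003,-0.011,0.018,0,0,0,0.6],[-0.003,-0.011,0.018,0,0,0,0.6],[-0.003,-0.011,0.018,0,0,0,0.6]]]'

```text
time_s: 3.9
tool_pos: [0.5368, -0.232, 0.0106]
tool_rot: [180.0, -0.2, 59.1]
force: [-0.9, 1.6, -0.6]
grip_width: 0.0519
grasp_force: 0.0
```

Emit:
servo_tool --series '[[[0,0,0,0,0,0,0.2],[0,0,0,0,0,0,0.2],[0,0,0,0,0,0,0.2],[0,0,0,0,0,0,0.2],[0,0,0,0,0,0,0.2],[0,0,0,0,0,0,0.2]]]'

```text
time_s: 4.4
tool_pos: [0.5367, -0.2321, 0.0102]
tool_rot: [180.0, -0.2, 59.1]
force: [-0.1, -0.3, -0.1]
grip_width: 0.0316
grasp_force: 40.0
```

Emit:
servo_tool --series '[[[0,0,-0.07,0,0,0,0.2],[0,0,-0.14,0,0,0,0.2],[0,0,-0.21,0,0,0,0.2],[0,0,-0.28,0,0,0,0.2],[0,0,-0.35,0,0,0,0.2],[0,0,-0.4,0,0,0,0.2]]]'

```text
time_s: 4.9
tool_pos: [0.5368, -0.2327, 0.1319]
tool_rot: [179.9, -0.2, 59.1]
force: [0.9, -0.0, -1.4]
grip_width: 0.0317
grasp_force: 40.0
```

Run:
```python
from h import *
rows([(.52,.03,.13,87.5)]);o=get_obs();print(o['qpos'])
```

```text
[0.7223, -0.4981, 0.0084, 0.0007, -0.0011, -0.1579]
[-17.99908648  17.68949384  46.3145996  100.74073203 -13.9998391
  67.3582732    1.45853175]
```

Emit:
servo_tool --series '[[[0.11,-0.055,-0.03,0,0,-0.026,0.2],[0.22,-0.11,-0.03,0,0,-0.055,0.2],[0.33,-0.165,-0.03,0,0,-0.085,0.2],[0.44,-0.22,-0.03,0,0,-0.11,0.2],[0.54,-0.27,-0.03,0,0,-0.14,0.2],[0.637,-0.318,-0.03,0,0,-0.158,0.2],[0.637,-0.318,-0.03,0,0,-0.158,0.2],[0.637,-0.318,-0.03,0,0,-0.158,0.2],[0.637,-0.318,-0.03,0,0,-0.158,0.2],[0.637,-0.318,-0.03,0,0,-0.158,0.2]]]'

```text
time_s: 5.73
tool_pos: [0.5525, -0.0212, 0.1397]
tool_rot: [179.9, -0.1, 87.4]
force: [1.2, -0.6, -1.7]
grip_width: 0.0319
grasp_force: 40.0
```

Run:
```python
from h import *
o=get_obs();c=snap('wrist');p,r=o['tool_pos'],o['tool_rot'];print(o['time_s'],o['qpos'],p,r,np.linalg.norm(o['joint_velocities']))
np.savez('wpose.npz',p=p,r=r)
a=rectify(c,.014,p,r,.515,.59,.03,.14,.00025);b=rectify(c,.024,p,r,.515,.59,.03,.14,.00025)
cv2.imwrite('pics/rect2.png',np.vstack([a,b]))
```

```text
5.7333 [-33.40774446  10.99344943  36.83481946 104.4495112   -7.27454366
  66.8028671    3.15622495] [ 0.5525224  -0.02119792  0.13972054] [ 1.79921824e+02 -1.18574958e-01  8.73676006e+01] 0.5633652743808102
```

View pics/rect2.png

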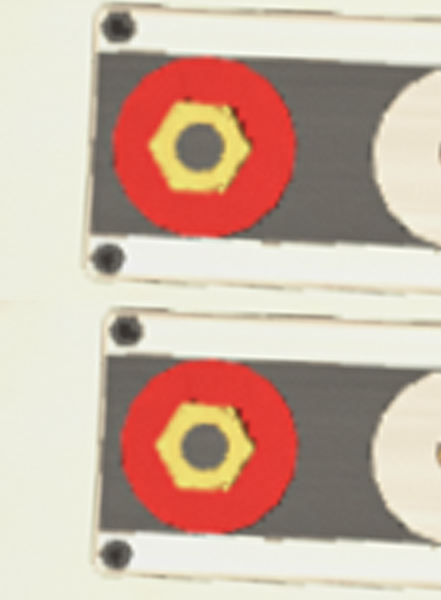

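Run:
```python
from h import *
rows([(.5517,.0887,.045,87.4)])
```

```text
[0.3652, -0.0201, 0.3167, 0.0004, -0.0007, -0.0003]
```

Emit:
servo_tool --series '[[[0.12,-0.02,0,0,0,0,0.2],[0.24,-0.02,0,0,0,0,0.2],[0.365,-0.02,0.05,0,0,0,0.2],[0.365,-0.02,0.15,0,0,0,0.2],[0.365,-0.02,0.25,0,0,0,0.2],[0.365,-0.02,0.31,0,0,0,0.2],[0.365,-0.02,0.31,0,0,0,0.2],[0.365,-0.02,0.31,0,0,0,0.2],[0.365,-0.02,0.31,0,0,0,0.2],[0.365,-0.02,0.31,0,0,0,0.2]]]'

```text
time_s: 6.62
tool_pos: [0.5533, 0.0901, 0.049]
tool_rot: [179.7, -0.2, 87.5]
force: [0.2, -0.5, -0.4]
grip_width: 0.032
grasp_force: 40.0
```

Run:
```python
from h import *
rows([(.5517,.0887,.038,87.4)])
```

```text
[-0.0052, -0.0052, 0.0365, 0.0015, -0.0013, 0.0003]
```

Emit:
servo_tool --series '[[[-0.005,-0.005,0.012,0.001,-0.001,0,0.2],[-0.005,-0.005,0.024,0.001,-0.001,0,0.2],[-0.005,-0.005,0.024,0.001,-0.001,0,0.2],[-0.005,-0.005,0.024,0.001,-0.001,0,0.2]]]'

```text
time_s: 6.95
tool_pos: [0.55, 0.0891, 0.0399]
tool_rot: [-179.9, 0.0, 87.5]
force: [-0.8, 0.4, -0.6]
grip_width: 0.0318
grasp_force: 40.0
```

Run:
```python
from h import *
rows([(.5517,.0887,.028,87.4)]);print(get_obs()['tool_pos'])
```

```text
[-0.0011, 0.0059, 0.0395, -0.0006, 0.0001, 0.0007]
[0.54996218 0.08909358 0.03986765]
```

Emit:
servo_tool --series '[[[0,0.004,0.01,0,0,0,0.2],[0,0.004,0.02,0,0,0,0.2],[0,0.004,0.03,0,0,0,0.2],[0,0.004,0.035,0,0,0,0.2],[0,0.004,0.035,0,0,0,0.2],[0,0.004,0.035,0,0,0,0.2]]]'

```text
time_s: 7.45
tool_pos: [0.5514, 0.0891, 0.0309]
tool_rot: [-179.9, -0.0, 87.5]
force: [-4.7, -1.0, 13.7]
grip_width: 0.0316
grasp_force: 40.0
```

Emit:
servo_tool --series '[[[0,0.004,0.003,0,0,0,0.2],[0.004,0.004,0.003,0,0,0,0.2],[0.004,0,0.003,0,0,0,0.2],[0.004,-0.004,0.003,0,0,0,0.2],[0,-0.004,0.003,0,0,0,0.2],[-0.004,-0.004,0.003,0,0,0,0.2],[-0.004,0,0.003,0,0,0,0.2],[-0.004,0.004,0.003,0,0,0,0.2],[0,0.007,0.003,0,0,0,0.2],[0.006,0.006,0.003,0,0,0,0.2],[0.007,0,0.003,0,0,0,0.2],[0.006,-0.006,0.003,0,0,0,0.2]]]'

```text
time_s: 8.45
tool_pos: [0.5514, 0.0892, 0.0309]
tool_rot: [179.9, 0.1, 87.5]
force: [0.0, -3.5, 11.8]
grip_width: 0.0316
grasp_force: 40.0
```

Emit:
servo_tool --series '[[[-0.006,0,0,0,0,0,0.2],[-0.012,0,0,0,0,0,0.2],[-0.013,0.006,0,0,0,0,0.2],[-0.012,0.012,0,0,0,0,0.2],[-0.006,0.013,0,0,0,0,0.2],[-0.006,0.006,0,0,0,0,0.2]]]'

```text
time_s: 8.95
tool_pos: [0.5515, 0.0891, 0.0309]
tool_rot: [-179.9, -0.0, 87.5]
force: [-3.3, -1.1, 15.5]
grip_width: 0.032
grasp_force: 40.0
```

Emit:
servo_tool --series '[[[0,0,-0.004,0,0,0,0.2],[0,0.008,-0.004,0,0,0,0.2],[0,0.008,-0.003,0,0,0,0.2],[0,0.008,-0.003,0,0,0,0.2]]]'

```text
time_s: 9.28
tool_pos: [0.5524, 0.0891, 0.0308]
tool_rot: [-179.7, -0.0, 87.5]
force: [-8.2, -0.3, 16.7]
grip_width: 0.0318
grasp_force: 40.0
```

Emit:
servo_tool --series '[[[0.008,0,0,0,0,0,0.2],[0.008,0,0,0,0,0,0.2],[0.008,-0.008,0,0,0,0,0.2],[0.008,-0.008,0,0,0,0,0.2]]]'

```text
time_s: 9.62
tool_pos: [0.5526, 0.0897, 0.0309]
tool_rot: [180.0, 0.1, 87.5]
force: [-1.1, -2.8, 9.1]
grip_width: 0.0322
grasp_force: 40.0
```

Emit:
servo_tool --series '[[[0,-0.008,0,0,0,0,0.2],[0,-0.008,0,0,0,0,0.2],[-0.008,-0.008,0,0,0,0,0.2],[-0.008,-0.008,0,0,0,0,0.2]]]'

```text
time_s: 9.95
tool_pos: [0.5513, 0.09, 0.031]
tool_rot: [179.8, -0.1, 87.5]
force: [0.4, 0.5, 6.1]
grip_width: 0.0314
grasp_force: 40.0
```

Emit:
servo_tool --series '[[[-0.006,0.006,0,0,0,0,0.2],[-0.006,0.01,0,0,0,0,0.2],[-0.006,0.012,0.002,0,0,0,0.2],[-0.006,0.012,0.002,0,0,0,0.2],[-0.006,0.012,0.004,0,0,0,0.2]]]'

```text
time_s: 10.37
tool_pos: [0.5517, 0.0898, 0.0308]
tool_rot: [-179.7, -0.2, 87.6]
force: [-11.1, 2.9, 25.9]
grip_width: 0.0319
grasp_force: 40.0
```

Emit:
servo_tool --series '[[[0,0,-0.1,0,0,0,0.2],[0,0,-0.22,0,0,0,0.2],[0,0,-0.34,0,0,0,0.2],[-0.13,0,-0.34,0,0,0,0.2],[-0.26,0,-0.34,0,0,0,0.2],[-0.39,0,-0.34,0,0,0.02,0.2],[-0.52,0,-0.34,0,0,0.05,0.2],[-0.65,0,-0.34,0,0,0.08,0.2],[-0.78,0,-0.34,0,0,0.11,0.2],[-0.9,0,-0.34,0,0,0.14,0.2],[-0.98,0,-0.34,0,0,0.158,0.2],[-0.98,0,-0.34,0,0,0.158,0.2]]]'

```text
time_s: 11.37
tool_pos: [0.5379, -0.2142, 0.1305]
tool_rot: [179.9, 0.3, 58.4]
force: [-0.3, -0.5, 0.4]
grip_width: 0.0319
grasp_force: 40.0
```

Run:
```python
from h import *
rows([(.537,-.2321,.03,59.1)])
```

```text
[-0.0506, 0.0284, 0.3354, 0.0003, 0.0016, -0.0037]
```

Emit:
servo_tool --series '[[[-0.05,0.027,0.1,0,0.001,0,0.2],[-0.05,0.027,0.22,0,0.001,0,0.2],[-0.05,0.027,0.3,0,0.001,0,0.2],[-0.05,0.027,0.34,0,0.001,0,0.2],[-0.05,0.027,0.34,0,0.001,0,0.2],[-0.05,0.027,0.34,0,0.001,0,0.2]]]'

```text
time_s: 11.87
tool_pos: [0.5392, -0.2233, 0.0284]
tool_rot: [-179.9, -0.1, 59.1]
force: [0.9, -0.2, -0.1]
grip_width: 0.0323
grasp_force: 40.0
```

Run:
```python
from h import *
rows([(.537,-.2321,.0105,59.1)])
```

```text
[-0.0291, 0.0091, 0.0596, -0.0005, -0.0006, 0.0002]
```

Emit:
servo_tool --series '[[[-0.027,0.009,0.02,0,0,0,0.2],[-0.027,0.009,0.04,0,0,0,0.2],[-0.027,0.009,0.055,0,0,0,0.2],[-0.027,0.009,0.057,0,0,0,0.2],[-0.027,0.009,0.057,0,0,0,0.2]]]'

```text
time_s: 12.28
tool_pos: [0.5371, -0.2316, 0.0111]
tool_rot: [-179.9, -0.1, 59.1]
force: [-0.5, 0.5, -0.7]
grip_width: 0.0318
grasp_force: 40.0
```

Emit:
servo_tool --series '[[[0,0,0.003,0,0,0,0.2],[0,0,0.003,0,0,0,0.6],[0,0,0.003,0,0,0,0.6],[0,0,0.003,0,0,0,0.6],[0,0,-0.05,0,0,0,0.6],[0,0,-0.15,0,0,0,0.6],[0,0,-0.25,0,0,0,0.6],[0,0,-0.35,0,0,0,0.6],[0,0,-0.45,0,0,0,0.6],[0,0,-0.5,0,0,0,0.6]]]'

```text
time_s: 13.12
tool_pos: [0.5386, -0.2332, 0.1652]
tool_rot: [179.8, -0.2, 59.1]
force: [0.2, -0.5, 0.3]
grip_width: 0.0522
grasp_force: 0.0
```

Run:
```python
from h import *
rows([(.445,-.325,.16,0)])
```

```text
[-0.4228, -0.1105, 0.0153, 0.0005, -0.0017, 0.3281]
```

Emit:
servo_tool --series '[[[-0.1,-0.03,0,0,0,0.037,0.6],[-0.2,-0.06,0,0,0,0.074,0.6],[-0.3,-0.08,0,0,0,0.11,0.6],[-0.4,-0.1,0,0,0,0.148,0.6],[-0.42,-0.11,0,0,0,0.185,0.6],[-0.42,-0.11,0,0,0,0.22,0.6],[-0.42,-0.11,0,0,0,0.26,0.6],[-0.42,-0.11,0,0,0,0.295,0.6],[-0.42,-0.11,0,0,0,0.327,0.6],[-0.42,-0.11,0,0,0,0.327,0.6],[-0.42,-0.11,0,0,0,0.327,0.6],[-0.42,-0.11,0,0,0,0.327,0.6]]]'

```text
time_s: 14.12
tool_pos: [0.4441, -0.3233, 0.161]
tool_rot: [-179.9, -0.0, 0.4]
force: [0.0, -0.7, 0.3]
grip_width: 0.052
grasp_force: 0.0
```

Run:
```python
from h import *
o=get_obs();c=snap('wrist');p,r=o['tool_pos'],o['tool_rot'];print(o['time_s'],o['qpos'],p,r,np.linalg.norm(o['joint_velocities']))
np.savez('wpose.npz',p=p,r=r)
a=rectify(c,.053,p,r,.48,.58,-.40,-.20,.00025)
cv2.imwrite('pics/rect3.png',a);print(a.shape)
```

```text
14.1167 [-20.18686826  13.6959279   61.26052627 103.90809894 -12.89009524
  69.97331719 -44.75021811] [ 0.44409248 -0.32329703  0.16098542] [-1.79854512e+02 -9.76337624e-03  3.78422196e-01] 0.5730820176244331
(400, 800, 3)
```

View pics/rect3.png

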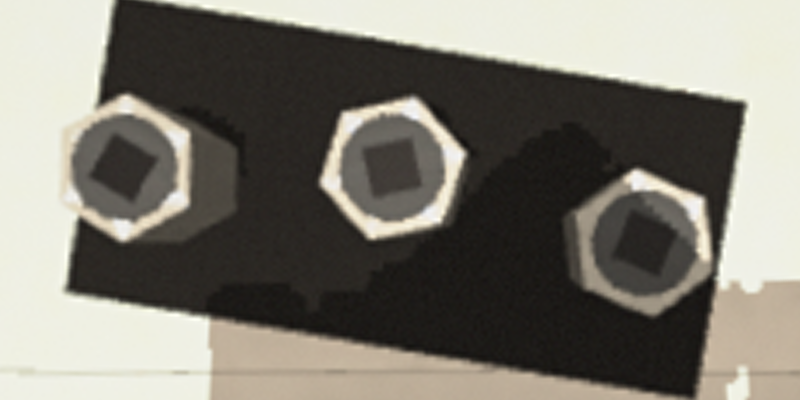

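Run:
```python
from h import *
rows([(.5373,-.2987,.075,41.7)])
```

```text
[0.3112, -0.0794, 0.2868, -0.0008, -0.0003, -0.2297]
```

Emit:
servo_tool --series '[[[0.1,-0.03,0.05,0,0,-0.037,0.6],[0.2,-0.06,0.1,0,0,-0.074,0.6],[0.311,-0.079,0.15,0,0,-0.11,0.6],[0.311,-0.079,0.2,0,0,-0.148,0.6],[0.311,-0.079,0.25,0,0,-0.185,0.6],[0.311,-0.079,0.28,0,0,-0.22,0.6],[0.311,-0.079,0.28,0,0,-0.23,0.6],[0.311,-0.079,0.28,0,0,-0.23,0.6],[0.311,-0.079,0.28,0,0,-0.23,0.6],[0.311,-0.079,0.28,0,0,-0.23,0.6]]]'

```text
time_s: 15.0
tool_pos: [0.5375, -0.2994, 0.0774]
tool_rot: [-179.9, -0.1, 41.6]
force: [-0.4, 0.2, 0.3]
grip_width: 0.0521
grasp_force: 0.0
```

Run:
```python
from h import *
rows([(.5373,-.2987,.010,41.7)])
```

```text
[0.0005, -0.0019, 0.2248, -0.0003, -0.0007, -0.0006]
```

Emit:
servo_tool --series '[[[0,-0.002,0.08,0,0,0,0.6],[0,-0.002,0.16,0,0,0,0.6],[0,-0.002,0.215,0,0,0,0.6],[0,-0.002,0.222,0,0,0,0.6],[0,-0.002,0.222,0,0,0,0.6],[0,-0.002,0.222,0,0,0,0.6],[0,-0.002,0.222,0,0,0,0.6]]]'

```text
time_s: 15.58
tool_pos: [0.5379, -0.2992, 0.012]
tool_rot: [180.0, -0.2, 41.6]
force: [-1.0, -0.1, 0.8]
grip_width: 0.0522
grasp_force: 0.0
```

Emit:
servo_tool --series '[[[0,0,0,0,0,0,0.2],[0,0,0,0,0,0,0.2],[0,0,0,0,0,0,0.2],[0,0,0,0,0,0,0.2],[0,0,0,0,0,0,0.2],[0,0,0,0,0,0,0.2]]]'

```text
time_s: 16.08
tool_pos: [0.5371, -0.2985, 0.0107]
tool_rot: [-179.9, -0.1, 41.6]
force: [-0.8, 0.3, 2.2]
grip_width: 0.0322
grasp_force: 39.9
```

Emit:
servo_tool --series '[[[0,0,-0.07,0,0,0,0.2],[0,0,-0.14,0,0,0,0.2],[0,0,-0.21,0,0,0,0.2],[0,0,-0.28,0,0,0,0.2],[0,0,-0.35,0,0,0,0.2],[0,0,-0.4,0,0,0,0.2],[0,0,-0.4,0,0,0,0.2]]]'

```text
time_s: 16.67
tool_pos: [0.5385, -0.3, 0.1336]
tool_rot: [179.8, -0.2, 41.6]
force: [-0.6, -1.6, -1.1]
grip_width: 0.0318
grasp_force: 39.9
```

Run:
```python
from h import *
rows([(.53,-.1,.13,65),(.552,.0887,.13,87.4)])
```

```text
[0.4217, -0.5173, 0.0121, 0.0012, -0.0011, -0.1299]
[0.8942, -0.9388, 0.0128, 0.0014, -0.0009, -0.2544]
```

Emit:
servo_tool --series '[[[0.09,-0.09,0,0,0,-0.025,0.2],[0.18,-0.18,0,0,0,-0.05,0.2],[0.27,-0.28,0,0,0,-0.075,0.2],[0.36,-0.37,0,0,0,-0.1,0.2],[0.45,-0.46,0,0,0,-0.13,0.2],[0.54,-0.56,0,0,0,-0.155,0.2],[0.63,-0.65,0,0,0,-0.18,0.2],[0.72,-0.75,0,0,0,-0.21,0.2],[0.81,-0.85,0,0,0,-0.24,0.2],[0.894,-0.939,0.01,0,0,-0.255,0.2],[0.894,-0.939,0.01,0,0,-0.255,0.2],[0.894,-0.939,0.01,0,0,-0.255,0.2]]]'

```text
time_s: 17.67
tool_pos: [0.5488, 0.0932, 0.1265]
tool_rot: [-179.8, -0.1, 87.9]
force: [-1.0, -1.4, 0.3]
grip_width: 0.0318
grasp_force: 39.9
```

Emit:
servo_tool --series '[[[0,0,0,0,0,0,0.2],[0,0,0.1,0,0,0,0.2],[0,0,0.2,0,0,0,0.2],[0,0,0.27,0,0,0,0.2],[0,0,0.27,0,0,0,0.2],[0,0,0.27,0,0,0,0.2]]]'

```text
time_s: 18.17
tool_pos: [0.5493, 0.088, 0.0464]
tool_rot: [-179.8, -0.0, 87.3]
force: [0.6, -0.8, -1.1]
grip_width: 0.0318
grasp_force: 39.9
```

Run:
```python
from h import *
rows([(.5522,.0889,.036,87.4)])
```

```text
[0.0036, 0.0097, 0.0345, -0.0009, -0.0002, -0.0003]
```

Emit:
servo_tool --series '[[[0.003,0.009,0.015,-0.001,0,0,0.2],[0.003,0.009,0.03,-0.001,0,0,0.2],[0.003,0.009,0.03,-0.001,0,0,0.2],[0.003,0.009,0.03,-0.001,0,0,0.2]]]'

```text
time_s: 18.5
tool_pos: [0.5534, 0.091, 0.039]
tool_rot: [179.8, -0.2, 87.5]
force: [0.9, -0.1, -1.5]
grip_width: 0.0317
grasp_force: 39.9
```

Run:
```python
from h import *
rows([(.5522,.0889,.029,87.4)])
```

```text
[-0.0073, -0.0039, 0.0333, 0.0013, -0.0009, 0.0007]
```

Emit:
servo_tool --series '[[[-0.005,-0.003,0.01,0,0,0,0.2],[-0.005,-0.003,0.02,0,0,0,0.2],[-0.005,-0.003,0.03,0,0,0,0.2],[-0.005,-0.003,0.032,0,0,0,0.2],[-0.005,-0.003,0.032,0,0,0,0.2],[-0.005,-0.003,0.032,0,0,0,0.2]]]'

```text
time_s: 19.0
tool_pos: [0.5519, 0.0893, 0.0286]
tool_rot: [179.8, -0.1, 87.5]
force: [0.3, -0.6, -0.9]
grip_width: 0.0314
grasp_force: 39.9
```

Emit:
servo_tool --series '[[[0,0,0.008,0,0,0,0.2],[0,0,0.016,0,0,0,0.2],[0,0,0.023,0,0,0,0.2],[0,0,0.027,0,0,0,0.2],[0,0,0.027,0,0,0,0.2],[0,0,0.027,0,0,0,0.2]]]'

```text
time_s: 19.5
tool_pos: [0.5522, 0.0895, 0.0217]
tool_rot: [179.8, -0.2, 87.5]
force: [-1.5, -2.2, 8.0]
grip_width: 0.0318
grasp_force: 39.9
```

Emit:
servo_tool --series '[[[0,0,0.002,0,0,0,0.2],[0,0,0.004,0,0,0,0.2],[0,0,0.004,0,0,0,0.2],[0,0,0.004,0,0,0,0.2],[0,0,0.004,0,0,0,0.2],[0,0,0.004,0,0,0,0.2],[0,0,0.004,0,0,0,0.2],[0,0,0.004,0,0,0,0.2]]]'

```text
time_s: 20.17
tool_pos: [0.5523, 0.0895, 0.0216]
tool_rot: [179.9, -0.2, 87.5]
force: [-4.8, -1.3, 16.0]
grip_width: 0.0319
grasp_force: 39.9
```

Run:
```python
from h import *
t=snap('top');s=snap('side');o=get_obs();print(o['time_s'],o['tool_pos'],o['force'],o['grasp_force'])
f=lambda c,a:cv2.resize(cv2.cvtColor(c['frame'],cv2.COLOR_RGB2BGR)[a[0]:a[1],a[2]:a[3]],(780,290))
cv2.imwrite('pics/end.png',np.vstack([f(t,(180,275,215,470)),f(s,(190,300,185,480))]))
```

```text
20.2667 [0.55224139 0.08949595 0.0216421 ] [-5.26549514 -1.71311301 16.81983828] 39.88418826428465
```

View pics/end.png

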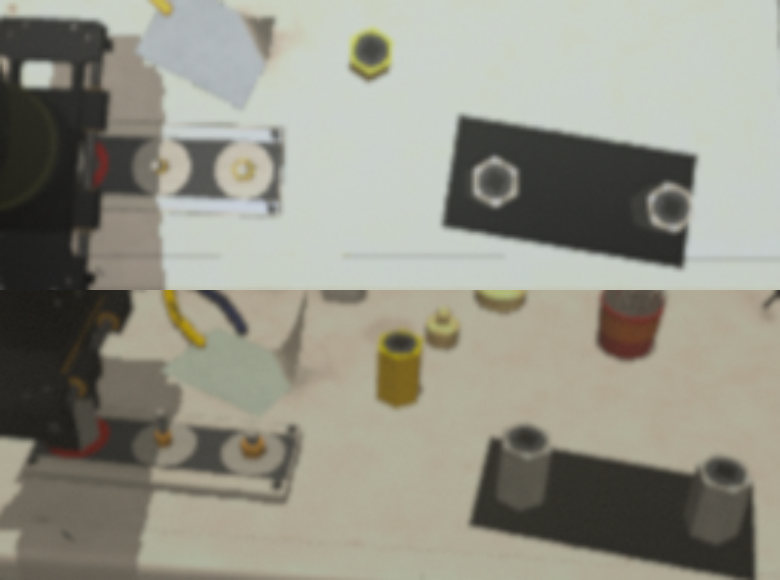

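The picture shows sockets 1 and 3 upright on the mat (top crop around (495,181) and (669,207)). The gripped socket is down on the red washer, pressing with about 16 N.

```bash
python3 -c "
from cell import env
print(env.sign_off())"
```

```text
the job is handed in; nothing more can be done
None
```

I handed the job in with socket 2, the middle one on the mat, fully home on the red-washer nut, still gripped at 40 N and pressed down with about 16 N. Socket 1 did not fit and stands upright on the mat again; socket 3 was never moved. The sign-off call gave no verdict.

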